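# Set up the soldering turntable

## Robot

A 7-joint arm with a two-finger parallel gripper is mounted at the origin on the work surface. World frame = base frame: x ahead of the robot, y to its left, z up, the work surface at z = 0. Lengths are in m, angles in rad, forces in N, time in s.
With the tool pointing down it reaches from about 0.425 to 0.95 m from the base axis. Payload 4.7 kg.
Tool frame: the origin (TCP) lies at the very end of the fingers, on their centre line; the grasp point (between the pads) lies 19 mm behind it; z points along the fingers, y is the direction in which the jaws open and shut (so a half turn about z gives the same grasp; the last joint's range is limited). The gripper opens to 87 mm and grips with 3 to 60 N. Pads are 19 mm wide; open, the fingers measure 117 mm over their backs; the gripper's body (75 mm by 190 mm) begins 51 mm behind the grasp point.
Start: joints at [-1.298, 0.469, -0.049, 1.532, 0.024, 1.141, -0.082], TCP at [0.201, 0.645, 0.223] pointing down, gripper open.
Joint ranges: [-2.59, 2.59], [-0.33, 1.99], [-1.39, 1.29], [0.1, 2.45], [-1.04, 4.18], [0.21, 1.99], [-2.66, 2.66]. Speed limits (rad/s): [2.57, 2.57, 3.14, 3.14, 3.14, 3.14, 3.14].

## Interface

Orientations are given as a 3x3 rotation matrix whose columns are the frame's x, y, z axes.
In Python, from plant import r gives the robot as it stands.
- The arm moves only by the tool drive_tool, never from a script. Its argument "rows" is a list that holds one entry, the list of rows, each a list of 6 numbers: the shift along the tool's x, y, z in cm, then the turn, a rotation vector about the tool's x, y, z in rad. In form: [[[x, y, z, wx, wy, wz], ...]]. A call has 1 to 20 rows; each row is the pose to reach, as a shift and turn from the pose commanded when the call began, along the tool's axes at that moment; what a row does not reach only later rows make up. A row lasts 1/10 s, in which the tool goes at most 50 mm and 8.59 degrees, less where a joint would pass 70% of its speed; a pose out of reach is approached as far as the arm can. A call with a gripper value outside its range is refused whole. "claw" is the opening, from 0 (shut) to 1 (fully open), set as the call begins (left out, the last holds). The fingers move at their own pace and stop on an object; "squeeze" is the grip in N (left out, the last holds). Time passes only in rows, so rows that repeat a pose let the fingers close. It gives the time, the measured TCP pose, the force and the opening at its end, in the units of the state.
- r.read_state(): the state, without advancing time (a new reading comes with each control period).
- r.get_image(name): name is "scene" or "top"; returns a dict with "frame" (420x560x3 uint8, red, green, blue), "z_map" (420x560 float32, m along the optical axis (not along the pixel's ray), 0 where there is no reading), "fx", "fy", "cx", "cy" (pixels), "origin" and "orientation" of the camera in the world. Camera axes: x right, y down, z forward; pixel columns grow to the right and rows downward; lengths in m; the calibration is good to about 2 mm. A picture is of the moment at which its call begins.
- r.sign_off(): hands the job in, once; it reports no verdict.
The state is a dict: "t": time; "joint_positions": joint angles; "qvel": joint speeds; "effort": joint torques, N m; "position": TCP position; "ee_rot": TCP orientation; "wrist_force": force on the tool from outside, world axes, zero at the start; "wrist_torque": the same for the moment, N m; "grip_width": opening from 0.0 (shut) to 1.0 (fully open).
Only numpy, scipy, OpenCV 4.12 (cv2) and the standard library are available. Lean on these libraries where they do the work, as an engineer would, in place of code of your own. Each camera call takes 0.05 s, during which the arm holds its last target. There are 200 camera calls.

## Task

Fit the soldering turntable to its pedestal: lower the spindle's round nose into the hub and turn the turntable until its square shank finds the square bore and drops fully home, disc down on the hub. Then seat the post's tapered foot in the turntable's cup, lift it clear once by two centimetres or so to be sure the taper does not stick, seat it again upright and let go. Leave the other things on the bench where they stand.

Things in the scene. Friction and masses are not known exactly. Their poses are not given: they have to be found in the camera images.
- turntable: Steel soldering turntable, about 0.5 kg, upright at the start, its disc resting on a fixed clay ring (84 mm across, 58 mm high) with the spindle hanging loosely inside. Origin: centre of the disc's underside, z up. Disc 120 mm across, 8 mm thick. On it a round boss 52 mm in diameter, 38 mm high (z 8 to 46 mm), with a tapered cup sunk in its top, open upwards (about 43 mm across at the mouth).
- boss (a point): On the turntable's axis, 30 mm above the disc's underside: the height to grip the turntable by its round boss, any way round.
- spindle_end (a point): Lower end of the turntable's spindle, on its axis, 46 mm below the disc's underside. Under the disc is a square shank 30 x 30 mm, 28 mm long, its flats parallel to the turntable's x and y axes, then a round nose 30 mm in diameter, 18 mm long, its last 6 mm bevelled to 20 mm.
- pedestal: Bearing pedestal fixed to the bench: round steel foot 116 mm across, 12 mm high, carrying a revolving square hub 70 x 70 mm whose top is 60 mm above the bench. Origin: centre of the underside, z up. The hub may start at any angle, not reported (this body's yaw says nothing of it): see it from above, or find it by turning. It turns stiffly (0.4 N m), so it stays put under a lightly pressed shank.
- bore (a point): Centre of the mouth of the hub's square bore, in its top face: 32 x 32 mm, 48 mm deep, 2 mm bevel, sides parallel to the hub's outer sides. The nose enters at any angle; the shank then rides on the hub's face until its flats are within about 4 degrees of the bore's (four ways round) and it drops 28 mm, until the disc lies on the hub. Once home, hub and turntable turn together.
- post: Steel centre post, 0.2 kg, 92 mm tall, upright at the start in a shallow round hole (52 mm across, 15 mm deep) of a fixed firebrick (115 x 85 x 45 mm high). Origin: centre of the foot's underside, z up. The foot is a taper, 30 mm in diameter at z = 0 growing to 48 mm at z = 24 mm; above it a plain round stem 24 mm in diameter (z 24 to 80 mm), the place to grip, and a blunt point up to 92 mm.
- cup (a point): Where the post's origin lies when its foot is seated in the turntable's cup: on the turntable's axis, 28.4 mm above the disc's underside (17.6 mm below the cup's rim). Once seated the post stands by itself.
- torch_stand: Torch stand fixed to the bench: upright pipe 20 mm in diameter at the origin, up to 275 mm high in all, on a foot 84 mm across; a torch hangs on its local +x side out to 75 mm (+x points roughly away from the robot). Go round it.
- flux_jar: White jar, 72 mm across, 105 mm high; origin under its centre. To be left alone.
- charcoal: Black charcoal block 100 x 60 x 32 mm high; origin under its centre, long side along its x. To be left alone.
- tin: Aluminium can, 66 mm across, 70 mm high; origin under its centre. To be left alone.
- stake: Flat-footed steel stake, 52 mm across, 95 mm high, no taper; origin under its centre. To be left alone.
- hammer: Hammer lying on the bench, about 200 mm long along its x; to be left alone.
- pickle_pot: Copper pot, 100 mm across, 70 mm high; origin under its centre. To be left alone.

How it is judged:
On the way, in this order (a step that is already met when the one before it is completed fails the run):
1. the turntable's square shank is fully home in the hub, the disc down on it (z of turntable in the frame of bore below 0.004 m and horizontal distance between turntable and bore below 0.004 m and angle between turntable's own z axis and vertical below 0.04 rad), for 0.2 s.
2. the post's foot is seated in the cup, with the turntable home (all of step 1 and distance between post and cup below 0.005 m and angle between the z axis of post and the z axis of turntable, either way round below 0.07 rad), for 0.2 s.
3. the post is lifted clear of the cup (more than 10 mm, touching nothing of the turntable), still over it, while the turntable stays home (all of step 1 and z of post in the frame of cup above 0.01 m and horizontal distance between post and cup below 0.03 m and contact force between post and turntable below 0.05 N), for 0.1 s.
At the end, for the whole second after the job is handed in: The turntable is home in the hub (underside within 4 mm of the hub's face, within 4 mm of its axis, level to 0.04 rad), the post is seated again in its cup (within 5 mm of its seat, in line to 0.07 rad), both let go and at rest (all of step 2 and linear speed of each of turntable, post below 0.02 m/s); the robot touches nothing.
It fails at once if another thing on the bench (jar, charcoal, tin, stake, hammer or pot) is shifted by more than 3 cm (distance of any of flux_jar, charcoal, tin, stake, hammer, pickle_pot from where it was at the start of the episode above 0.03 m).
It also fails if it takes over 72 s, if anything falls off the work surface, if the arm or the gripper's body presses on something with over 40 N, if the wrist force passes 120 N, or if a joint passes its speed limit or range.

## Working session

There is one attempt and no reset: what is moved stays moved. The work goes in short steps, Python scripts to look and compute and a tool call to move; the robot and the scene stay as the last step left them, time stands still between calls to the robot, and variables do not carry over. Pictures are saved under pics/ and viewed, about 8 in all and at most 12, crops included, and the job is handed in when it is done.

Besides the shell and the picture viewer there is one more tool, called after "Emit:" by a JSON object that holds its "fn" and its "kwargs", one argument or row to a line. drive_tool: Moves the arm, as the interface text tells. Its arguments: {"type":"object","properties":{"rows":{"type":"array","items":{"type":"array","items":{"type":"array","items":{"type":"number"}}}},"claw":{"type":"number"},"squeeze":{"type":"number"}},"required":["rows"]}

```bash
mkdir -p pics; ls; cat > h.py <<'E'
import numpy as np, cv2
from plant import r
def cloud(im):
    z=im['z_map'];v,u=np.indices(z.shape)
    p=np.stack([(u-im['cx'])/im['fx']*z,(v-im['cy'])/im['fy']*z,z],-1)
    w=p@np.array(im['orientation']).T+np.array(im['origin']); w[z==0]=np.nan
    return w
def save(im,n): cv2.imwrite('pics/'+n+'.png',cv2.cvtColor(im['frame'],cv2.COLOR_RGB2BGR))
E
python3 - <<'E'
from h import *
s=r.read_state();print(s)
for n in('scene','top'):
    im=r.get_image(n);save(im,n+'0');np.savez(n+'0.npz',**im);print(n,im['fx'],im['origin'],np.round(im['orientation'],3).tolist())
a=cv2.imread('pics/scene0.png');b=cv2.imread('pics/top0.png')
E
```

```text
pics
{'t': 0.0, 'joint_positions': array([-1.29783599,  0.4694658 , -0.04855506,  1.53367173,  0.02409617,
        1.14094674, -0.08228819]), 'qvel': array([ 1.08025779e-03,  7.93956723e-04,  2.24064132e-04, -5.27685070e-04,
        1.52534227e-03,  9.93511156e-04, -8.64762810e-05]), 'effort': array([-6.75723713e-04, -5.07965791e+01, -8.10363377e-02, -2.36158955e+01,
       -6.13824581e-02,  3.77977139e-02,  1.81113624e-04]), 'position': array([0.20051546, 0.64392828, 0.22149225]), 'ee_rot': array([[-9.54786802e-01,  2.97290974e-01, -4.88456197e-04],
       [ 2.97291365e-01,  9.54785028e-01, -1.84273639e-03],
       [-8.14582333e-05, -1.90463419e-03, -9.99998183e-01]]), 'wrist_force': array([ 0.409793  , -0.05525259, -0.0790289 ]), 'wrist_torque': array([0.03865655, 0.02578605, 0.01948429]), 'grip_width': 0.9990838489537103}
scene 467.73519361214704 [1.2949431  0.08099201 0.84401817] [[-0.119, 0.699, -0.705], [0.993, 0.09, -0.079], [0.008, -0.71, -0.704]]
top 465.66078003714233 [ 0.357801  -0.0113094  1.2266766] [[-0.006, -0.988, 0.153], [-1.0, 0.004, -0.012], [0.011, -0.153, -0.988]]
```

View pics/scene0.png

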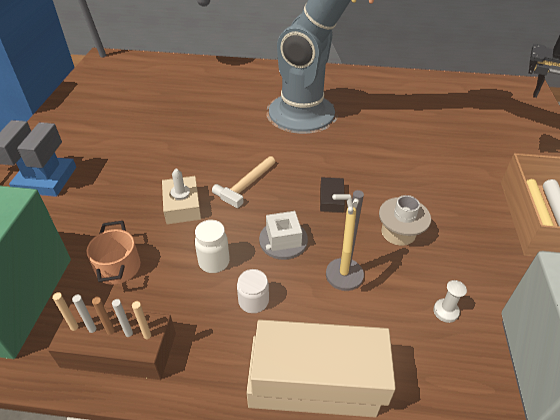

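View pics/top0.png

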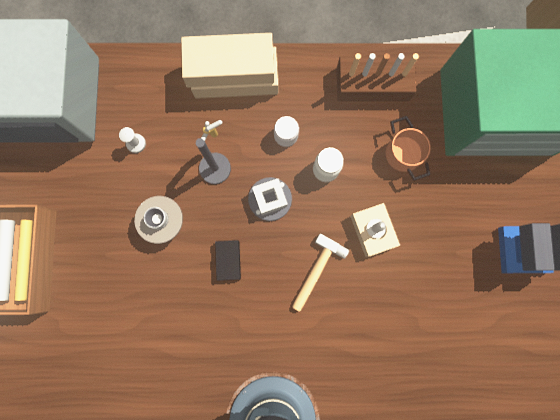

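The scene view shows the turntable at (404,215), the hub at (284,232), the post at (178,183) and the torch at (347,240). In the top view they are at (158,220), (269,197), (376,229) and (210,160). Next I measure from the depth maps.

```bash
cat > m.py <<'E'
from h import *
def pts(W,c,rad,z0,z1):
    m=(np.hypot(W[...,0]-c[0],W[...,1]-c[1])<rad)&(W[...,2]>z0)&(W[...,2]<z1)
    return W[m],m
def rep(n,P):
    if len(P)<5: print(n,'few');return
    xy=(P[:,:2]*1000).astype(np.float32)
    c,R=cv2.minEnclosingCircle(xy); rc=cv2.minAreaRect(xy)
    print(n,len(P),'circ',np.round(c,1),round(R,1),'rect',np.round(rc[0],1),np.round(rc[1],1),round(rc[2],1),'z med %.1f'%(np.median(P[:,2])*1e3))
E
python3 - <<'E'
from m import *
for n in('top','scene'):
    W=cloud(dict(np.load(n+'0.npz')))
    if n=='top':
        ct,cb,cp,cs=[W[v,u] for v,u in((225,143),(211,262),(229,376),(170,214))]
        print(np.round([ct,cb,cp,cs],3))
    print(n)
    rep('disc',pts(W,ct,.1,.060,.072)[0]); rep('boss',pts(W,ct,.07,.098,.110)[0])
    rep('hub',pts(W,cb,.07,.055,.065)[0]); rep('brick',pts(W,cp,.1,.040,.049)[0])
    rep('post stem',pts(W,cp,.07,.065,.105)[0]); rep('tip',pts(W,cp,.09,.112,.13)[0])
    rep('foot',pts(W,cp,.07,.050,.056)[0])
    rep('pedfoot',pts(W,cb,.08,.009,.016)[0]); rep('torch',pts(W,cs,.12,.1,.3)[0])
E
```

```text
[[ 0.483  0.321  0.066]
 [ 0.517  0.024  0.065]
 [ 0.467 -0.255  0.098]
 [ 0.633  0.153  0.019]]
top
disc 1362 circ [499. 284.] 60.4 rect [498.5 284.5] [119.8 116.7] 88.7 z med 66.7
boss 168 circ [499.4 284.5] 26.7 rect [498.3 283.7] [50.4 49.4] 86.7 z med 103.5
hub 477 circ [558.5   6.6] 47.9 rect [558.9   5.6] [70.4 70. ] 19.2 z med 60.4
brick 1093 circ [ 473.  -265.2] 69.7 rect [ 473.3 -265.3] [115.1  86.6] 18.7 z med 45.4
post stem 33 circ [ 474.2 -260.8] 11.5 rect [ 472.2 -256.3] [23.   9.7] 23.6 z med 83.3
tip 66 circ [ 474.5 -262.8] 11.8 rect [ 474.  -262.5] [20.4 22.5] 13.7 z med 116.7
foot 149 circ [ 470.8 -270.7] 57.4 rect [ 469.9 -263. ] [106.3  79.5] 18.6 z med 53.1
pedfoot 483 circ [557.9   6.4] 57.5 rect [543.   10.1] [114.3  81.9] 75.5 z med 12.7
torch 440 circ [671.  143.9] 40.5 rect [671.1 145.4] [48.4 72. ] 47.4 z med 239.2
scene
disc 1054 circ [499.8 284. ] 61.5 rect [504.8 283.1] [118.8 111.3] 79.3 z med 64.7
boss 155 circ [499.9 284.6] 27.2 rect [500.6 284.1] [50.4 52.1] 81.6 z med 101.5
hub 440 circ [559.5   5.5] 47.8 rect [558.6   5.4] [72.9 70.1] 19.1 z med 58.9
brick 801 circ [ 473.4 -265.7] 71.0 rect [ 474.3 -265.4] [120.3  84.9] 18.9 z med 44.3
post stem 123 circ [ 477.2 -262.2] 12.6 rect [ 480.9 -260.7] [16.9 23.6] 21.8 z med 86.1
tip 43 circ [ 478.6 -261.8] 10.2 rect [ 478.  -261.9] [14.8 18.6] 60.0 z med 115.4
foot 124 circ [ 474.7 -262.7] 24.6 rect [ 477.1 -261.9] [43.7 46.2] 29.6 z med 53.0
pedfoot 230 circ [559.9   6.1] 57.8 rect [561.8   8.4] [ 74.1 109.7] 8.2 z med 11.3
torch 1070 circ [676.4 147. ] 43.9 rect [675.8 148.5] [57.9 76.2] 47.2 z med 206.5
```

```bash
cat > go.py <<'E'
import sys
from h import *
s=r.read_state();R=s['ee_rot'];t=np.array([float(a) for a in sys.argv[1:4]])
print('pos',np.round(s['position'],4),'F',np.round(s['wrist_force'],1),'w',round(s['grip_width'],3),'t',round(s['t'],2),'q7',round(s['joint_positions'][6],2))
print('yaw of tool y %.1f'%np.degrees(np.arctan2(R[1,1],R[0,1])),'tilt',np.round(R[:2,2],4))
print('shift cm',np.round(100*R.T@(t-s['position']),2),'dist',round(np.linalg.norm(t-s['position']),3))
E
python3 go.py .499 .284 .19; python3 - <<'E'
from m import *
W=cloud(dict(np.load('scene0.npz')))
P=pts(W,(.66,.15),.12,.05,.11)[0];rep('pipe',P)
E
```

```text
pos [0.2004 0.644  0.2216] F [-0.2  0.5 -0.4] w 0.998 t 0.1 q7 -0.08
yaw of tool y 72.7 tilt [-0.0005 -0.0017]
shift cm [-39.2  -25.5    3.21] dist 0.469
pipe 68 circ [681.9 151.7] 39.5 rect [683.2 155. ] [15.4 78.8] 69.5 z med 100.5
```

Emit:
{"fn": "drive_tool", "kwargs": {
  "rows": [
    [[-39.2,-25.5,3.2,0,0,0],[-39.2,-25.5,3.2,0,0,0],[-39.2,-25.5,3.2,0,0,0],[-39.2,-25.5,3.2,0,0,0],[-39.2,-25.5,3.2,0,0,0],[-39.2,-25.5,3.2,0,0,0],[-39.2,-25.5,3.2,0,0,0],[-39.2,-25.5,3.2,0,0,0],[-39.2,-25.5,3.2,0,0,0],[-39.2,-25.5,3.2,0,0,0],[-39.2,-25.5,3.2,0,0,0],[-39.2,-25.5,3.2,0,0,0],[-39.2,-25.5,3.2,0,0,0],[-39.2,-25.5,3.2,0,0,0]]
  ],
  "claw": 1
}}

```text
t: 1.5
position: [0.4979, 0.2864, 0.1905]
ee_rot: [[-0.956, 0.294, -0.0], [0.294, 0.956, 0.001], [0.001, 0.0, -1.0]]
wrist_force: [-0.4, 0.1, 0.2]
grip_width: 0.995
```

```bash
python3 go.py .499 .2843 .071
```

```text
pos [0.4979 0.2864 0.1905] F [-0.4  0.1  0.2] w 0.995 t 1.5 q7 0.71
yaw of tool y 72.9 tilt [-0.0005  0.0006]
shift cm [-0.18 -0.17 11.95] dist 0.12
```

Emit:
{"fn": "drive_tool", "kwargs": {
  "rows": [
    [[-0.2,-0.2,5,0,0,0],[-0.2,-0.2,8,0,0,0],[-0.2,-0.2,10,0,0,0],[-0.2,-0.2,11.5,0,0,0],[-0.2,-0.2,11.9,0,0,0],[-0.2,-0.2,11.9,0,0,0],[-0.2,-0.2,11.9,0,0,0]]
  ]
}}

```text
t: 2.2
position: [0.5008, 0.2829, 0.0724]
ee_rot: [[-0.955, 0.296, 0.001], [0.296, 0.955, 0.001], [-0.001, 0.001, -1.0]]
wrist_force: [-0.0, 0.2, 0.6]
grip_width: 1.004
```

Emit:
{"fn": "drive_tool", "kwargs": {
  "rows": [
    [[0,0,0,0,0,0],[0,0,0,0,0,0],[0,0,0,0,0,0],[0,0,0,0,0,0],[0,0,0,0,0,0],[0,0,0,0,0,0],[0,0,0,0,0,0],[0,0,0,0,0,0]]
  ],
  "claw": 0.4,
  "squeeze": 40
}}

```text
t: 3.0
position: [0.5006, 0.2824, 0.0717]
ee_rot: [[-0.955, 0.297, 0.0], [0.297, 0.955, 0.001], [-0.0, 0.001, -1.0]]
wrist_force: [0.4, 2.0, 0.6]
grip_width: 0.591
```

Emit:
{"fn": "drive_tool", "kwargs": {
  "rows": [
    [[0,0,-1,0,0,0],[0,0,-3,0,0,0],[0,0,-6,0,0,0],[0,0,-9,0,0,0],[0,0,-11.5,0,0,0],[0,0,-12,0,0,0],[0,0,-12,0,0,0],[0,0,-12,0,0,0]]
  ]
}}

```text
t: 3.8
position: [0.4992, 0.2812, 0.1898]
ee_rot: [[-0.955, 0.297, -0.003], [0.297, 0.955, -0.002], [0.002, -0.003, -1.0]]
wrist_force: [-0.1, -1.0, -4.8]
grip_width: 0.588
```

```bash
python3 go.py .54 .15 .19; python3 go.py .5585 .006 .19;  python3 - <<'E'
from m import *
im=r.get_image('scene');save(im,'s1');a=cv2.imread('pics/s1.png')
W=cloud(im)
cv2.imwrite('pics/s1c.png',cv2.resize(a[90:310,300:520],None,fx=2.7,fy=2.7,interpolation=cv2.INTER_CUBIC))
P=pts(W,(.5,.283),.09,.135,.17)[0]
P=pts(W,(.5,.283),.023,.14,.168)[0];print(len(P));rep('shank',P)
E
```

```text
pos [0.4992 0.2812 0.1898] F [-0.1 -1.  -4.8] w 0.588 t 3.8 q7 0.72
yaw of tool y 72.7 tilt [-0.003 -0.002]
shift cm [-7.800e+00 -1.132e+01 -1.000e-02] dist 0.137
pos [0.4992 0.2812 0.1898] F [-0.1 -1.  -4.8] w 0.588 t 3.8 q7 0.72
yaw of tool y 72.7 tilt [-0.003 -0.002]
shift cm [-1.384e+01 -2.451e+01  2.000e-02] dist 0.282
0
shank few
```

View pics/s1c.png

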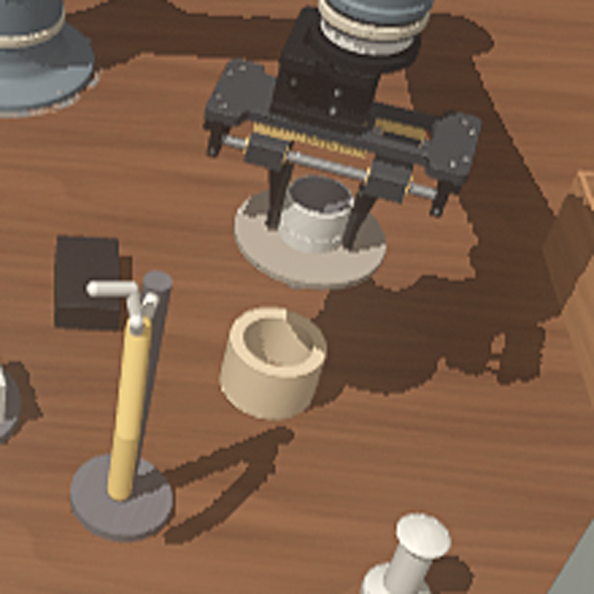

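The crop shows the boss held between the fingers at (318,215), the disc level and the ring empty at (272,360). The disc hides the shank, so I will find the angle by turning.

Emit:
{"fn": "drive_tool", "kwargs": {
  "rows": [
    [[-2,-4.3,0,0,0,0],[-4,-8.5,0,0,0,0],[-5.4,-12,0,0,0,0],[-8,-16,0,0,0,0],[-10.5,-20,0,0,0,0],[-12.5,-23,0,0,0,0],[-13.8,-24.5,0,0,0,0],[-13.8,-24.5,0,0,0,0],[-13.8,-24.5,0,0,0,0],[-13.8,-24.5,0,0,0,0]]
  ]
}}

```text
t: 4.85
position: [0.5585, 0.0086, 0.1905]
ee_rot: [[-0.955, 0.295, -0.002], [0.295, 0.955, 0.001], [0.002, -0.0, -1.0]]
wrist_force: [-0.2, 0.7, -4.6]
grip_width: 0.588
```

```bash
python3 go.py .5587 .006 .19;  python3 - <<'E'
from m import *
for n in('scene','top'):
    im=r.get_image(n);save(im,n+'2')
    W=cloud(im);c=(.559,.006)
    rep(n+' disc',pts(W,c,.1,.176,.190)[0])
    for z in(.200,.206,.21,.216,.22,.224): rep(str(z),pts(W,c,.032,z,z+.004)[0])
E
```

```text
pos [0.5585 0.0086 0.1905] F [-0.2  0.7 -4.6] w 0.588 t 4.85 q7 1.26
yaw of tool y 72.8 tilt [-0.0022  0.0007]
shift cm [-0.09 -0.25  0.05] dist 0.003
scene disc 1076 circ [557.7   9.4] 60.9 rect [568.7  10.4] [ 98.2 118.7] 2.8 z med 183.8
0.2 66 circ [564.9   3.7] 27.9 rect [566.3   7.1] [43.7 46.1] 34.0 z med 201.7
0.206 70 circ [564.7   5.1] 29.5 rect [563.4  10. ] [48.7 47.9] 39.7 z med 208.1
0.21 77 circ [564.3   4.2] 30.0 rect [563.5   8.9] [49.2 49.2] 43.1 z med 211.8
0.216 82 circ [561.4   6.2] 30.1 rect [560.5  10.1] [54.8 46.4] 49.3 z med 218.3
0.22 85 circ [563.7   4.2] 30.4 rect [5.607e+02 4.000e-01] [52.5 50.1] 17.1 z med 221.4
0.224 13 circ [568.5   2.8] 29.9 rect [560.4   5.1] [59.7 17.5] 74.5 z med 226.0
top disc few
0.2 few
0.206 few
0.21 few
0.216 few
0.22 few
0.224 few
```

Emit:
{"fn": "drive_tool", "kwargs": {
  "rows": [
    [[-0.15,-0.3,3,0,0,0],[-0.15,-0.3,5,0,0,0],[-0.15,-0.3,6.5,0,0,0],[-0.15,-0.3,7,0,0,0],[-0.15,-0.3,7.3,0,0,0],[-0.15,-0.3,7.6,0,0,0],[-0.15,-0.3,7.9,0,0,0],[-0.15,-0.3,8.2,0,0,0],[-0.15,-0.3,8.5,0,0,0],[-0.15,-0.3,8.5,0,0,0]]
  ]
}}

```text
t: 5.95
position: [0.56, 0.0038, 0.1063]
ee_rot: [[-0.955, 0.297, 0.0], [0.297, 0.955, 0.0], [-0.0, 0.0, -1.0]]
wrist_force: [0.8, -0.5, -4.0]
grip_width: 0.59
```

```bash
python3 go.py .559 .006 .1
```

```text
pos [0.56   0.0038 0.1063] F [ 0.8 -0.5 -4. ] w 0.59 t 5.95 q7 1.29
yaw of tool y 72.7 tilt [0.0003 0.0001]
shift cm [0.16 0.18 0.63] dist 0.007
```

Emit:
{"fn": "drive_tool", "kwargs": {
  "rows": [
    [[0,0,0.2,0,0,0],[0,0,0.4,0,0,0],[0,0,0.5,0,0,0],[0,0,0.6,0,0,0],[0,0,0.7,0,0,0],[0,0,0.7,0,0,0]]
  ]
}}

```text
t: 6.55
position: [0.5605, 0.0038, 0.1015]
ee_rot: [[-0.955, 0.297, 0.001], [0.297, 0.955, 0.001], [-0.001, 0.001, -1.0]]
wrist_force: [-3.4, -0.1, 9.1]
grip_width: 0.589
```

Emit:
{"fn": "drive_tool", "kwargs": {
  "rows": [
    [[0,0,0,0,0,-0.06],[0,0,0,0,0,-0.12],[0,0,0,0,0,-0.18],[0,0,0,0,0,-0.24],[0,0,0,0,0,-0.3],[0,0,0,0,0,-0.36],[0,0,0,0,0,-0.42],[0,0,0,0,0,-0.42]]
  ]
}}

```text
t: 7.35
position: [0.5611, 0.0046, 0.1015]
ee_rot: [[-0.993, -0.119, 0.003], [-0.119, 0.993, 0.002], [-0.003, 0.001, -1.0]]
wrist_force: [-1.7, 1.5, 7.9]
grip_width: 0.589
```

Emit:
{"fn": "drive_tool", "kwargs": {
  "rows": [
    [[0,0,0,0,0,-0.06],[0,0,0,0,0,-0.12],[0,0,0,0,0,-0.18],[0,0,0,0,0,-0.24],[0,0,0,0,0,-0.3],[0,0,0,0,0,-0.36],[0,0,0,0,0,-0.42],[0,0,0,0,0,-0.42]]
  ]
}}

```text
t: 8.15
position: [0.5603, 0.0058, 0.1015]
ee_rot: [[-0.858, -0.514, 0.001], [-0.514, 0.858, 0.003], [-0.002, 0.002, -1.0]]
wrist_force: [-3.4, 3.0, 9.0]
grip_width: 0.596
```

Emit:
{"fn": "drive_tool", "kwargs": {
  "rows": [
    [[0,0,0,0,0,-0.06],[0,0,0,0,0,-0.12],[0,0,0,0,0,-0.18],[0,0,0,0,0,-0.24],[0,0,0,0,0,-0.3],[0,0,0,0,0,-0.36],[0,0,0,0,0,-0.42],[0,0,0,0,0,-0.42]]
  ]
}}

```text
t: 8.95
position: [0.5593, 0.0072, 0.0996]
ee_rot: [[-0.574, -0.819, -0.001], [-0.819, 0.574, 0.005], [-0.003, 0.004, -1.0]]
wrist_force: [-1.5, 6.0, -0.9]
grip_width: 0.588
```

Emit:
{"fn": "drive_tool", "kwargs": {
  "rows": [
    [[0.08,-0.06,0.3,0,0,0],[0.08,-0.06,0.6,0,0,0],[0.08,-0.06,0.9,0,0,0],[0.08,-0.06,1.2,0,0,0],[0.08,-0.06,1.5,0,0,0],[0.08,-0.06,1.5,0,0,0]]
  ]
}}

```text
t: 9.55
position: [0.5596, 0.0076, 0.0868]
ee_rot: [[-0.575, -0.818, -0.001], [-0.818, 0.575, 0.006], [-0.005, 0.004, -1.0]]
wrist_force: [-4.7, 8.5, 12.8]
grip_width: 0.586
```

Emit:
{"fn": "drive_tool", "kwargs": {
  "rows": [
    [[-0.1,0.13,0,0,0,0],[-0.1,0.13,0.3,0,0,0],[-0.1,0.13,0.6,0,0,0],[-0.1,0.13,0.9,0,0,0],[-0.1,0.13,1.2,0,0,0],[-0.1,0.13,1.2,0,0,0]]
  ]
}}

```text
t: 10.15
position: [0.5597, 0.008, 0.0748]
ee_rot: [[-0.575, -0.818, 0.001], [-0.818, 0.575, 0.004], [-0.004, 0.002, -1.0]]
wrist_force: [-3.9, 6.8, 12.0]
grip_width: 0.591
```

Emit:
{"fn": "drive_tool", "kwargs": {
  "rows": [
    [[-0.05,0.08,0.15,0,0,0],[-0.05,0.08,0.3,0,0,0],[-0.05,0.08,0.3,0,0,0]]
  ]
}}

```text
t: 10.45
position: [0.5598, 0.0082, 0.0735]
ee_rot: [[-0.576, -0.818, 0.001], [-0.818, 0.576, 0.003], [-0.004, 0.001, -1.0]]
wrist_force: [-8.8, 4.8, 23.4]
grip_width: 0.587
```

Emit:
{"fn": "drive_tool", "kwargs": {
  "rows": [
    [[0,0,-0.2,0,0,0],[0,0,-0.2,0,0,0],[0,0,-0.2,0,0,0],[0,0,-0.2,0,0,0],[0,0,-0.2,0,0,0],[0,0,-1.5,0,0,0],[0,0,-4,0,0,0],[0,0,-8,0,0,0],[0,0,-12,0,0,0],[0,0,-12,0,0,0]]
  ],
  "claw": 1
}}

```text
t: 11.45
position: [0.5631, 0.0055, 0.1963]
ee_rot: [[-0.575, -0.818, 0.013], [-0.818, 0.575, 0.001], [-0.008, -0.01, -1.0]]
wrist_force: [0.7, 0.2, 0.2]
grip_width: 1.001
```

```bash
python3 go.py .476 -.262 .19;  python3 - <<'E'
from m import *
im=r.get_image('scene');save(im,'scene3');a=cv2.imread('pics/scene3.png')
cv2.imwrite('pics/s3c.png',cv2.resize(a[100:320,130:400],None,fx=2.2,fy=2.2))
W=cloud(im);c=(.559,.006)
rep('disc',pts(W,c,.075,.062,.074)[0]);rep('boss',pts(W,c,.035,.102,.112)[0])
rep('rim',pts(W,(.559,.006),.035,.103,.109)[0])
E
```

```text
pos [0.5631 0.0055 0.1963] F [0.7 0.2 0.2] w 1.001 t 11.45 q7 2.41
yaw of tool y 144.9 tilt [0.0125 0.0008]
shift cm [26.89 -8.25  0.5 ] dist 0.281
disc 1122 circ [559.4   6.7] 61.6 rect [562.4   6.8] [114.7 117.6] 8.9 z med 66.9
boss 118 circ [560.2   4.5] 27.6 rect [559.2   5.2] [50.7 49.5] 36.1 z med 104.4
rim 97 circ [560.2   4.5] 27.6 rect [559.2   5.2] [50.7 49.5] 36.1 z med 104.7
```

View pics/s3c.png

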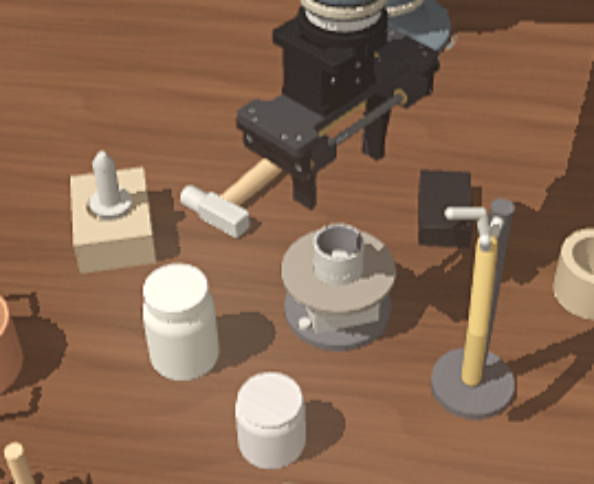

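The crop shows the turntable down on the hub at (338,270), with the disc level. The post is at (105,180). Measured with the camera's bias in mind, the rim is at about 106 mm, so it is home.

Emit:
{"fn": "drive_tool", "kwargs": {
  "rows": [
    [[0,0,0,0,0,0.15],[3,-0.9,0,0,0,0.3],[7,-2.1,0,0,0,0.45],[11,-3.3,0,0,0,0.6],[15,-4.6,0,0,0,0.75],[19,-5.8,0,0,0,0.9],[23,-7,0,0,0,1.05],[26,-7.9,0,0,0,1.2],[27,-8.2,0,0,0,1.35],[27,-8.2,0,0,0,1.5],[27,-8.2,0,0,0,1.5],[27,-8.2,0,0,0,1.5]]
  ]
}}

```text
t: 12.7
position: [0.4706, -0.2622, 0.1889]
ee_rot: [[-0.859, 0.512, -0.001], [0.512, 0.859, 0.001], [0.001, -0.0, -1.0]]
wrist_force: [-0.4, 0.3, 0.4]
grip_width: 0.998
```

```bash
python3 go.py .475 -.2625 .06
```

```text
pos [ 0.4706 -0.2622  0.1889] F [-0.4  0.3  0.4] w 0.998 t 12.7 q7 1.56
yaw of tool y 59.2 tilt [-0.0013  0.0007]
shift cm [-0.41  0.2  12.89] dist 0.129
```

Emit:
{"fn": "drive_tool", "kwargs": {
  "rows": [
    [[-0.4,0.2,1,0,0,0],[-0.4,0.2,4,0,0,0],[-0.4,0.2,7,0,0,0],[-0.4,0.2,10,0,0,0],[-0.4,0.2,12,0,0,0],[-0.4,0.2,12.8,0,0,0],[-0.4,0.2,12.8,0,0,0],[-0.4,0.2,12.8,0,0,0]]
  ]
}}

```text
t: 13.5
position: [0.4761, -0.2634, 0.062]
ee_rot: [[-0.857, 0.515, 0.001], [0.515, 0.857, -0.0], [-0.001, 0.0, -1.0]]
wrist_force: [-0.4, -0.6, 0.4]
grip_width: 0.997
```

```bash
python3 go.py .475 -.2625 .06
```

```text
pos [ 0.4761 -0.2634  0.062 ] F [-0.4 -0.6  0.4] w 0.997 t 13.5 q7 1.62
yaw of tool y 59.0 tilt [ 0.0012 -0.0004]
shift cm [0.14 0.02 0.2 ] dist 0.002
```

Emit:
{"fn": "drive_tool", "kwargs": {
  "rows": [
    [[0.1,0,0,0,0,0],[0.1,0,0,0,0,0],[0.1,0,0,0,0,0],[0.1,0,0,0,0,0],[0.1,0,0,0,0,0],[0.1,0,0,0,0,0],[0.1,0,0,0,0,0],[0.1,0,0,0,0,0],[0.1,0,0,0,0,0],[0.1,0,0,0,0,0]]
  ],
  "claw": 0.1,
  "squeeze": 30
}}

```text
t: 14.5
position: [0.4744, -0.2627, 0.0614]
ee_rot: [[-0.857, 0.516, -0.0], [0.516, 0.857, 0.0], [0.0, -0.0, -1.0]]
wrist_force: [-0.6, -0.4, -0.7]
grip_width: 0.269
```

Emit:
{"fn": "drive_tool", "kwargs": {
  "rows": [
    [[0,0,-1,0,0,0],[0,0,-3,0,0,0],[0,0,-6,0,0,0],[0,0,-9,0,0,0],[0,0,-11,0,0,0],[0,0,-12,0,0,0],[0,0,-12,0,0,0],[0,0,-12,0,0,0]]
  ]
}}

```text
t: 15.3
position: [0.4739, -0.2622, 0.1807]
ee_rot: [[-0.857, 0.516, -0.001], [0.516, 0.857, 0.001], [0.002, -0.0, -1.0]]
wrist_force: [0.1, 0.3, -1.8]
grip_width: 0.269
```

```bash
python3 go.py .5595 .006 .185;  python3 - <<'E'
from m import *
im=r.get_image('scene');save(im,'scene4');a=cv2.imread('pics/scene4.png')
cv2.imwrite('pics/s4c.png',cv2.resize(a[90:260,100:260],None,fx=3,fy=3))
p=r.read_state()['position']; W=cloud(im)
for z in(-.03,-.024,-.018,-.012,-.006): rep('z%.3f'%z,pts(W,p,.035,p[2]+z,p[2]+z+.006)[0])
print(p)
E
```

```text
pos [ 0.4739 -0.2622  0.1807] F [ 0.1  0.3 -1.8] w 0.269 t 15.3 q7 1.56
yaw of tool y 59.0 tilt [-0.0013  0.0008]
shift cm [ 6.5  27.4  -0.42] dist 0.282
z-0.030 15 circ [ 482.3 -257.5] 14.2 rect [ 486.  -255.4] [ 8.5 28.3] 29.7 z med 152.5
z-0.024 20 circ [ 484.2 -258.5] 16.2 rect [ 489.2 -257.2] [10.3 32.3] 14.5 z med 159.1
z-0.018 23 circ [ 483.9 -256.4] 17.5 rect [ 489.  -254.1] [11.9 34.9] 25.0 z med 165.3
z-0.012 110 circ [ 476.  -260.9] 24.0 rect [ 481.8 -259.3] [35.6 45.7] 18.2 z med 172.4
z-0.006 23 circ [ 483.7 -260.8] 20.2 rect [ 487.8 -261.2] [38.1 21.7] 84.5 z med 175.2
[ 0.47365981 -0.26217342  0.18028394]
```

View pics/s4c.png

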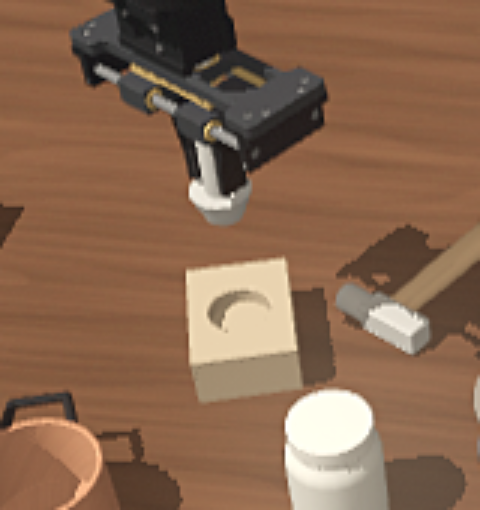

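The crop shows the post upright in the jaws at (218,185), its foot free and the brick hole empty at (240,310).

Emit:
{"fn": "drive_tool", "kwargs": {
  "rows": [
    [[0.7,3,0,0,0,0],[1.7,7,0,0,0,0],[2.7,11,0,0,0,0],[3.6,15,0,0,0,0],[4.6,19,0,0,0,0],[5.6,23,0,0,0,0],[6.3,26,0,0,0,0],[6.6,27.3,0,0,0,0],[6.6,27.3,0,0,0,0],[6.6,27.3,0,0,0,0],[6.6,27.3,0,0,0,0]]
  ]
}}

```text
t: 16.45
position: [0.5581, 0.0026, 0.1812]
ee_rot: [[-0.855, 0.519, -0.001], [0.519, 0.855, -0.001], [0.0, -0.001, -1.0]]
wrist_force: [-0.2, -0.5, -1.8]
grip_width: 0.267
```

```bash
python3 go.py .558 .0055 .125;  python3 - <<'E'
from m import *
im=r.get_image('scene');save(im,'scene5');a=cv2.imread('pics/scene5.png')
p=r.read_state()['position']; W=cloud(im)
rep('foot top',pts(W,p,.035,p[2]-.011,p[2]-.005)[0]); rep('rim',pts(W,p,.035,.101,.109)[0])
print(p)
E
```

```text
pos [0.5581 0.0026 0.1812] F [-0.2 -0.5 -1.8] w 0.267 t 16.45 q7 1.01
yaw of tool y 58.7 tilt [-0.001  -0.0011]
shift cm [0.16 0.25 5.62] dist 0.056
foot top 128 circ [561.2   2.6] 23.7 rect [567.5   2.2] [46.8 31. ] 86.4 z med 172.9
rim 144 circ [559.5   5. ] 27.2 rect [559.5   6.8] [52.9 49.3] 7.5 z med 104.1
[0.55824883 0.00283605 0.18140322]
```

Emit:
{"fn": "drive_tool", "kwargs": {
  "rows": [
    [[0.28,0.18,1,0,0,0],[0.28,0.18,3,0,0,0],[0.28,0.18,4,0,0,0],[0.28,0.18,4.5,0,0,0],[0.28,0.18,5,0,0,0],[0.28,0.18,5.4,0,0,0],[0.28,0.18,5.6,0,0,0],[0.28,0.18,5.6,0,0,0]]
  ]
}}

```text
t: 17.3
position: [0.5577, 0.0077, 0.1257]
ee_rot: [[-0.857, 0.516, 0.001], [0.516, 0.857, -0.001], [-0.001, 0.0, -1.0]]
wrist_force: [1.0, -0.8, -1.4]
grip_width: 0.27
```

Emit:
{"fn": "drive_tool", "kwargs": {
  "rows": [
    [[-0.08,-0.1,0.2,0,0,0],[-0.08,-0.1,0.4,0,0,0],[-0.08,-0.1,0.55,0,0,0],[-0.08,-0.1,0.7,0,0,0],[-0.08,-0.1,0.7,0,0,0]]
  ]
}}

```text
t: 17.8
position: [0.558, 0.0056, 0.1197]
ee_rot: [[-0.856, 0.516, 0.001], [0.516, 0.856, -0.001], [-0.002, -0.0, -1.0]]
wrist_force: [-1.8, -4.9, 7.4]
grip_width: 0.268
```

Emit:
{"fn": "drive_tool", "kwargs": {
  "rows": [
    [[-0.07,-0.12,0.1,0,0,0],[-0.07,-0.12,0.2,0,0,0],[-0.07,-0.12,0.2,0,0,0],[-0.07,-0.12,0.2,0,0,0],[-0.07,-0.12,0.2,0,0,0]]
  ]
}}

```text
t: 18.3
position: [0.5581, 0.0054, 0.1194]
ee_rot: [[-0.857, 0.516, 0.002], [0.516, 0.857, 0.001], [-0.001, 0.001, -1.0]]
wrist_force: [-6.2, -1.6, 18.1]
grip_width: 0.266
```

Emit:
{"fn": "drive_tool", "kwargs": {
  "rows": [
    [[0,0,-0.2,0,0,0],[0,0,-0.2,0,0,0],[0,0,-0.2,0,0,0],[0,0,-0.2,0,0,0],[0,0,-0.2,0,0,0],[0,0,-0.2,0,0,0]]
  ],
  "claw": 0.55
}}

```text
t: 18.9
position: [0.5573, 0.0057, 0.1182]
ee_rot: [[-0.857, 0.516, -0.001], [0.516, 0.857, 0.0], [0.001, -0.0, -1.0]]
wrist_force: [0.0, 0.2, -0.6]
grip_width: 0.545
```

```bash
python3 go.py .559 .006 .12;  python3 - <<'E'
from m import *
im=r.get_image('scene');save(im,'scene6');a=cv2.imread('pics/scene6.png')
cv2.imwrite('pics/s6c.png',cv2.resize(a[130:270,210:360],None,fx=4,fy=4,interpolation=cv2.INTER_CUBIC))
W=cloud(im);p=(.559,.006)
rep('disc',pts(W,p,.075,.062,.074)[0]);rep('rim',pts(W,p,.035,.101,.108)[0]);rep('foot top',pts(W,p,.03,.109,.1135)[0])
E
```

```text
pos [0.5573 0.0057 0.1182] F [ 0.   0.2 -0.6] w 0.545 t 18.9 q7 1.02
yaw of tool y 59.0 tilt [-0.0005  0.0001]
shift cm [-0.13  0.11 -0.18] dist 0.002
disc 1097 circ [559.3   4.7] 61.7 rect [564.7   5.9] [118.3 111.6] 89.9 z med 67.0
rim 71 circ [561.5   5.5] 26.5 rect [571.7   3.1] [52.3 29. ] 77.0 z med 103.9
foot top 102 circ [559.7   4.7] 24.3 rect [561.9   1.3] [43.1 37.8] 6.0 z med 111.0
```

View pics/s6c.png

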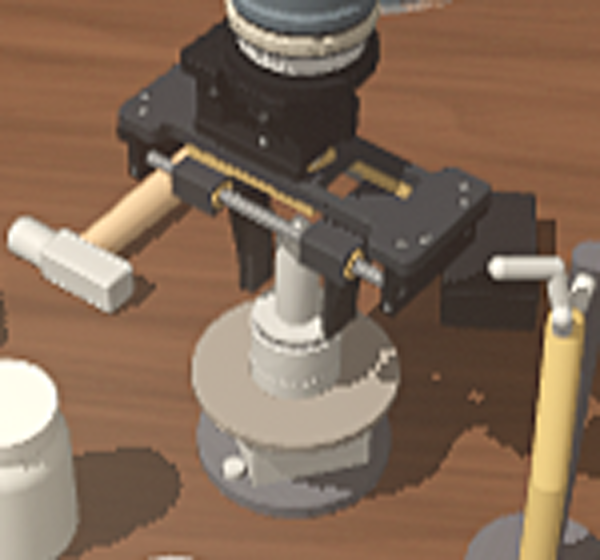

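The crop shows the post standing upright in the cup at (295,300) with the jaws open, and the disc level on the hub. The foot top reads 111 mm, and 112.4 mm less the camera's bias is expected. Now I regrip and lift.

Emit:
{"fn": "drive_tool", "kwargs": {
  "rows": [
    [[-0.13,0.1,-0.1,0,0,0],[-0.13,0.1,-0.1,0,0,0],[-0.13,0.1,-0.1,0,0,0],[-0.13,0.1,-0.1,0,0,0],[-0.13,0.1,-0.1,0,0,0],[-0.13,0.1,-0.1,0,0,0],[-0.13,0.1,-0.1,0,0,0],[-0.13,0.1,-0.1,0,0,0]]
  ],
  "claw": 0.1,
  "squeeze": 30
}}

```text
t: 19.75
position: [0.5587, 0.0051, 0.1196]
ee_rot: [[-0.857, 0.516, -0.001], [0.516, 0.857, -0.001], [0.0, -0.001, -1.0]]
wrist_force: [-3.0, -2.7, 3.4]
grip_width: 0.269
```

Emit:
{"fn": "drive_tool", "kwargs": {
  "rows": [
    [[0,0,-0.3,0,0,0],[0,0,-0.8,0,0,0],[0,0,-1.4,0,0,0],[0,0,-2,0,0,0],[0,0,-2.4,0,0,0],[0,0,-2.4,0,0,0],[0,0,-2.4,0,0,0],[0,0,-2.4,0,0,0],[0,0,-2.4,0,0,0]]
  ]
}}

```text
t: 20.65
position: [0.5588, 0.0058, 0.1432]
ee_rot: [[-0.857, 0.516, -0.001], [0.516, 0.857, 0.0], [0.001, -0.0, -1.0]]
wrist_force: [-0.2, -0.2, -1.8]
grip_width: 0.268
```

```bash
python3 go.py .559 .006 .12;  python3 - <<'E'
from m import *
im=r.get_image('scene');W=cloud(im);p=(.559,.006)
rep('disc',pts(W,p,.075,.062,.074)[0]);rep('rim',pts(W,p,.035,.101,.108)[0]);rep('foot top',pts(W,p,.03,.131,.138)[0])
E
```

```text
pos [0.5588 0.0058 0.1432] F [-0.2 -0.2 -1.8] w 0.268 t 20.65 q7 1.01
yaw of tool y 59.0 tilt [-0.0006  0.    ]
shift cm [-0.01  0.03  2.32] dist 0.023
disc 1117 circ [560.2   5.4] 60.8 rect [563.1   6.2] [114.6 117.6] 5.5 z med 67.0
rim 98 circ [560.7   5.8] 26.5 rect [565.9   7.3] [42.2 49.5] 6.0 z med 104.0
foot top 128 circ [560.5   6.8] 23.8 rect [568.6   6.4] [46.6 30.2] 87.3 z med 135.0
```

The post is lifted about 24 mm. The wrist carries its weight alone and the turntable stayed down. Now I seat it again.

Emit:
{"fn": "drive_tool", "kwargs": {
  "rows": [
    [[0,0,0.8,0,0,0],[0,0,1.4,0,0,0],[0,0,1.9,0,0,0],[0,0,2.2,0,0,0],[0,0,2.5,0,0,0],[0,0,2.6,0,0,0],[0,0,2.6,0,0,0],[0,0,2.6,0,0,0]]
  ]
}}

```text
t: 21.5
position: [0.5588, 0.005, 0.1194]
ee_rot: [[-0.856, 0.516, -0.001], [0.516, 0.856, -0.0], [0.0, -0.001, -1.0]]
wrist_force: [-5.3, -1.3, 12.7]
grip_width: 0.272
```

Emit:
{"fn": "drive_tool", "kwargs": {
  "rows": [
    [[0,0,-0.2,0,0,0],[0,0,-0.2,0,0,0],[0,0,-0.2,0,0,0],[0,0,-0.2,0,0,0],[0,0,-0.2,0,0,0],[0,0,-0.2,0,0,0],[0,0,-1,0,0,0],[0,0,-3,0,0,0],[0,0,-6,0,0,0],[0,0,-9,0,0,0],[0,0,-12,0,0,0],[0,0,-14,0,0,0],[0,0,-14,0,0,0],[0,0,-14,0,0,0]]
  ],
  "claw": 0.8
}}

```text
t: 22.9
position: [0.5589, 0.0058, 0.2577]
ee_rot: [[-0.857, 0.516, 0.001], [0.516, 0.857, 0.0], [-0.0, 0.0, -1.0]]
wrist_force: [-0.4, -0.0, -0.0]
grip_width: 0.795
```

```bash
python3 go.py .559 .006 .26;  python3 - <<'E'
from m import *
im=r.get_image('scene');save(im,'scene7');a=cv2.imread('pics/scene7.png')
cv2.imwrite('pics/s7c.png',cv2.resize(a[90:290,150:370],None,fx=2.7,fy=2.7))
W=cloud(im);p=(.559,.006)
rep('disc',pts(W,p,.075,.062,.074)[0]);rep('foot top',pts(W,p,.03,.109,.1135)[0]);rep('stem',pts(W,p,.03,.118,.16)[0]);rep('tip',pts(W,p,.03,.168,.185)[0])
E
```

```text
pos [0.5589 0.0058 0.2577] F [-0.4 -0.  -0. ] w 0.795 t 22.9 q7 0.99
yaw of tool y 59.0 tilt [0.0005 0.0002]
shift cm [ 0.    0.03 -0.23] dist 0.002
disc 1115 circ [559.8   5.7] 61.3 rect [563.7   6.5] [114.  117.5] 5.8 z med 66.9
foot top 150 circ [559.3   6. ] 25.2 rect [561.3   5.9] [44.7 47. ] 8.0 z med 111.2
stem 151 circ [561.9   6.6] 11.6 rect [566.7   8.1] [12.7 23.1] 17.3 z med 139.1
tip 67 circ [561.9   6.4] 11.5 rect [561.8   5. ] [20.2 18.2] 70.7 z med 173.0
```

View pics/s7c.png

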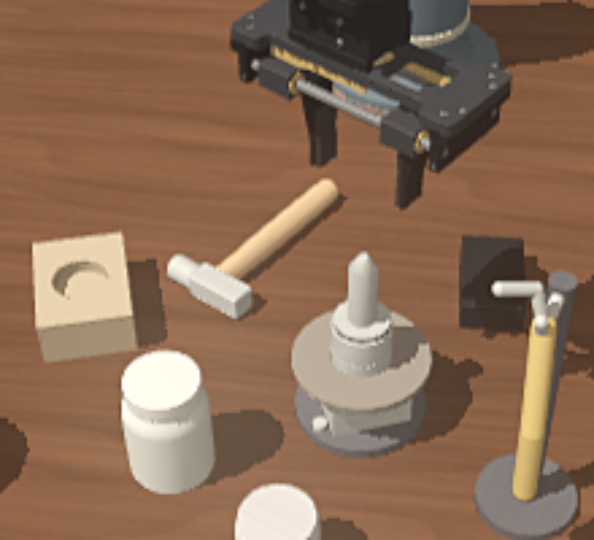

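The crop shows the post upright in the cup at (362,300), the disc level on the hub, the gripper well clear above, and the other things where they stood.

```bash
python3 -c "
from plant import r
print(r.sign_off())"
```

```text
the job is handed in; nothing more can be done
None
```

The job is handed in at about 23 s of the 72 s allowed: the turntable is home in the hub and the post is seated again in its cup. The hand-in reports no verdict, so these are my own checks.

- **Turntable:** I lowered the nose into the hub and turned it about 70° under light pressure. The shank caught and went down the full 28 mm. The disc top reads about 67 mm and is centred within about 1 mm. The camera read the hub's face about 1 mm low, which makes this about the 68 mm expected.
- **Post:** I seated it, opened the jaws and saw it stand alone. I then regripped and lifted it 24 mm without sticking, while the turntable stayed down. I seated it again and let go.
- **Last look:** The post is upright, with its foot top at about 111 mm (112.4 mm expected, less the same bias) and centred within about 1 mm. The gripper is well clear with no wrist force. The other things in the last view look unmoved by eye. The tin was only partly in view, the stake and pot were outside it, and I did not measure any of them.

No check failed. In the last view the stem and tip read about 2 mm further in x than the foot. I put that down to the camera seeing only the near side, and even as real tilt it would be within the 0.07 rad limit.

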